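# Point out the lug still to be ground, and the sander to grind it on

## Robot

A 6-joint arm with a two-finger parallel gripper is mounted at the origin on the work surface. World frame = base frame: x ahead of the robot, y to its left, z up, the work surface at z = 0. Lengths are in mm, angles in rad, forces in N, time in s.
With the tool pointing down it reaches from about 300 to 750 mm from the base axis. Payload 8.5 kg.
Tool frame: the origin (TCP) lies midway between the tips of the shut fingers; the grasp point (between the pads) lies 19 mm behind it; z points along the fingers, y is the line along which they close (so a half turn about z gives the same grasp; the last joint's range is limited). The gripper opens to 85 mm and grips with 20 to 120 N. Pads are 22 mm wide; open, the fingers measure 114 mm over their backs; the gripper's body (76 mm by 85 mm) begins 54 mm behind the grasp point. The pads swing forward as they close: fully open they stand 13 mm farther back than shut.
Start: joints at [-1.355, 0.381, 1.297, -0, 1.464, -0.215], TCP at [229.671, -499.732, 231.322] pointing down, gripper open.
Joint ranges: [-3.11, 3.11], [-0.89, 2.33], [0.22, 2.48], [-1.42, 4.56], [0.17, 2.85], [-2.88, 2.88]. Speed limits (rad/s): [2.39, 2.39, 3.14, 3.14, 3.14, 3.14].

## Interface

Orientations are given as a rotation vector (axis times angle).
In Python, from bench import read_state, grab_frame, finish_job, masks_of gives the robot as it stands.
- The arm moves only by the tool move_arm, never from a script. Its argument "rows" is text: rows parted by semicolons, each of 7 numbers parted by spaces: the shift along the tool's x, y, z as a fraction of full scale, then the turn, a rotation vector about the tool's x, y, z as a fraction of full scale, then the opening, from 0 (shut) to 1 (fully open). A call has 1 to 10 rows; each row shifts and turns the commanded pose from where the row before left it, along the tool's axes as they then stand; what a row does not reach is not made up. Full scale, the value 1, is 2 cm for a shift and 6 degrees for a turn. A row lasts 1/8 s, in which the tool goes at most 62.5 mm and 10.7 degrees, less where a joint would pass 70% of its speed; a pose out of reach is approached as far as the arm can. A call with a number of a shift or a turn outside -1 to 1 is refused whole. A call with a gripper value outside its range is refused whole. The fingers move at their own pace and stop on an object; "grip_force" is the grip in N (left out, the last holds). Time passes only in rows, so rows that do not move let the fingers close. It gives the time, the measured TCP pose, the force, the opening and the grip force at its end, in the units of the state.
- read_state(): the state, without advancing time (a new reading comes with each control period).
- grab_frame(name): name is "side" or "top" or "wrist"; returns a dict with "color" (384x512x3 uint8, red, green, blue), "vfov" (degrees; the focal length in pixels is half the picture's height over the tangent of half this angle, whatever the lens; pixels are square), "cx", "cy" (the principal point, pixels), "dist" ([k1, k2, p1, p2, k3] as OpenCV has them; the pictures are not rectified), "pose" (4x4, takes a point from camera to world coordinates). Camera axes: x right, y down, z forward; pixel columns grow to the right and rows downward; lengths in mm; the calibration is good to about 2 mm. A picture is of the moment at which its call begins. There is no depth.
- finish_job(): hands the job in; it is judged then, once.
Trained networks look in a picture, given as the dict that the camera call returned (one of the last four; its "shot" number tells which), for a name from the list of things; names that differ only in an ending like _2 or _b are one class to them, and where a whole thing is asked for, a point or a joint stands for the part that bears it (a point fixed in the world has none). Each returns a list of dicts, best first, with "score" (0 to 1); they miss things now and then, are a little off and sometimes report something else, mostly with a low value. They report only what shows in the picture. A call takes as long as a camera call. They do not tell look-alikes from the thing itself.
- masks_of(picture, thing): "mask" (384x512 bool, what is visible of it) and "box" ([centre column, centre row, width, height] in pixels, round what is visible of it).
The state is a dict: "t": time; "q": joint angles; "joint_velocities": joint speeds; "joint_efforts": joint torques, N m; "eef_pos": TCP position; "eef_rot": TCP orientation; "force": force on the tool from outside, world axes, zero at the start; "ft_torque": the same for the moment, N m; "opening": opening from 0.0 (shut) to 1.0 (fully open); "grasp_force": force on a finger pad.
Only numpy, scipy, OpenCV 4.12 (cv2) and the standard library are available. Lean on these libraries where they do the work, as an engineer would, in place of code of your own. Each camera call takes 0.05 s, during which the arm holds its last target. There are 200 camera calls.

## Task

Show the grinder hand what is left to do by pointing with the fingertips: first at the one steel lug on the plywood board that still has both ends square (the other three have one end ground round), then at the middle of the disc sander's work table, where it is to be ground. Come down to within about five centimetres above each and stay there for two seconds without touching it, and pass well above the other lugs so that nobody can mistake which one is meant. Touch and move nothing at all, and finish with the hand still pointing at the sander's table.

Things in the scene. Friction and masses are not known exactly. Their poses are not given: they have to be found in the camera images.
- lug_square_mid (a point): The lug still to be ground: loose plain steel plate 120 x 60 x 10 mm, BOTH ends square, a 20 mm hole 30 mm from its +x end. Origin: its middle, half-way through the thickness; x along its length. Lies flat on the board, along the board's x to within 20 degrees, either end towards the robot; the four lie in a row along the board's y, in any order, about 105 mm apart.
- lug_round1_mid (a point): A finished lug: the same steel plate, 120 x 60 x 10 mm, and hole, but its +x end, round the hole, is ground to a half-round of 30 mm radius. Origin: its middle, half-way through the thickness; x along its length. Lies flat on the board, along the board's x to within 20 degrees, either end towards the robot; the four lie in a row along the board's y, in any order, about 105 mm apart.
- lug_round2_mid (a point): A finished lug: the same steel plate, 120 x 60 x 10 mm, and hole, but its +x end, round the hole, is ground to a half-round of 30 mm radius. Origin: its middle, half-way through the thickness; x along its length. Lies flat on the board, along the board's x to within 20 degrees, either end towards the robot; the four lie in a row along the board's y, in any order, about 105 mm apart.
- lug_round3_mid (a point): A finished lug: the same steel plate, 120 x 60 x 10 mm, and hole, but its +x end, round the hole, is ground to a half-round of 30 mm radius. Origin: its middle, half-way through the thickness; x along its length. Lies flat on the board, along the board's x to within 20 degrees, either end towards the robot; the four lie in a row along the board's y, in any order, about 105 mm apart.
- sander_table (a point): Middle of the top of the disc sander's work table: flat aluminium, 280 mm (x, along the disc) by 150 mm (y), 150 mm above the bench; z up. Fixed; turned up to 12 degrees. The disc stands along its -y edge. A 19 mm groove runs along it at y = 20 mm.
- sander_disc (a point): Top of the guard behind the sander's upright 200 mm disc: 106 mm above the table, the highest point there; disc and guard stand 78 to 114 mm from the table's middle towards -y, and the motor, 70 mm above the table, behind them. Beyond the motor, 260 to 410 mm from the table's middle, stands the sanding-belt arm, up to 480 mm above the bench.
- sander_gauge (a point): Top of the mitre gauge's fence, 36 mm above the table. The gauge is fixed in the groove at the table's +x end and covers the table's x from 27 mm (only its flat bar, level with the table) and from 62 mm (its head and fence) to 137 mm.
- board: Plywood lay-out board under the lugs, fixed: 190 mm (x) by 440 mm (y), 12 mm thick, origin at the centre of its underside on the bench.
- stick: Bystander: tan rubber belt-cleaning stick, 200 x 38 x 38 mm, lying on the bench beyond the board; origin at the centre of its underside, x along its length.
- can: Bystander: upright spray can, 66 mm diameter, 170 mm tall, on the bench beyond the board; origin at the centre of its underside.
- square: Bystander: engineer's square lying on the bench between robot and board, 20 mm high; stock 110 mm along its y, blade 150 mm along its +x; origin at the centre of the stock's underside.
There are look-alikes about, which are no part of the job. What is shaped like the part that bears lug_square_mid but pink or red is not meant.

How it is judged:
By the outcome, as a careful person would: the job done as asked, in the order asked, and still so for the second after the job is handed in, with the robot touching nothing.
It also fails if it takes over 48 s, if anything falls off the work surface, if the arm or the gripper's body presses on something with over 40 N, if the wrist force passes 120 N, or if a joint passes its speed limit or range.

## Working session

There is one attempt and no reset: what is moved stays moved. The work goes in short steps, Python scripts to look and compute and a tool call to move; the robot and the scene stay as the last step left them, time stands still between calls to the robot, and variables do not carry over. Pictures are saved under pics/ and viewed, at most 10 in all, crops included, and the job is handed in when it is done.

Besides the shell and the picture viewer there is one more tool, called after "Request:" as name(argument=value, ...), one argument or row to a line, values as JSON. move_arm: Moves the arm, as the interface text tells. Its arguments: {"type":"object","properties":{"rows":{"type":"string"},"grip_force":{"type":"number"}},"required":["rows"]}

```bash
mkdir -p pics; cat > h.py <<'E'
import numpy as np, cv2
from bench import *
def K(f):
    h=f["color"].shape[0]; F=h/2/np.tan(np.radians(f["vfov"])/2)
    return np.array([[F,0,f["cx"]],[0,F,f["cy"]],[0,0,1.]])
def px2w(f,uv,z):
    n=cv2.undistortPoints(np.float64(uv).reshape(-1,1,2),K(f),np.float64(f["dist"])).reshape(-1,2)
    d=np.c_[n,np.ones(len(n))]@f["pose"][:3,:3].T; o=f["pose"][:3,3]
    return o+d*((z-o[2])/d[:,2])[:,None]
def w2px(f,P):
    T=np.linalg.inv(f["pose"])
    return cv2.projectPoints(np.float64(P).reshape(-1,1,3),cv2.Rodrigues(T[:3,:3])[0],T[:3,3],K(f),np.float64(f["dist"]))[0].reshape(-1,2)
E
python3 - <<'E'
from h import *
s=read_state();print(s["t"],s["eef_pos"],s["eef_rot"],s["opening"])
F={n:grab_frame(n) for n in("top","side")}
for n,f in F.items():
    cv2.imwrite(f"pics/{n}0.png",f["color"][:,:,::-1])
    print(n,f["pose"][:3,3])
    for t in("lug_square_mid","lug_round1_mid","board","sander_table","sander_disc","sander_gauge","stick","can","square"):
        try:
            for m in masks_of(f,t)[:6]:
                ys,xs=np.nonzero(m["mask"]);c=[xs.mean(),ys.mean()]
                r=cv2.minAreaRect(np.float32(np.c_[xs,ys])); z={"board":12}.get(t,22)
                w=px2w(f,cv2.boxPoints(r),z)
                print(t,round(m["score"],2),np.round(m["box"]),np.round(px2w(f,[c],z)[0,:2]),"fill",round(len(xs)/(r[1][0]*r[1][1]+1),2),np.round(w[:,:2]).tolist() if t=="board" else "")
        except Exception as e: print(t,e)
E
```

```text
0.0 [ 229.62710083 -499.46059622  230.69144515] [-3.06755073e+00 -6.71139484e-01 -2.75653609e-05] 0.9995780603760467
top [ 396.08906444   48.45957291 1326.3936133 ]
lug_square_mid 0.93 [176. 193.  30.  40.] [559. 318.] fill 0.95 
lug_square_mid 0.87 [120. 171.  20.  38.] [631. 496.] fill 0.97 
lug_square_mid 0.8 [119. 228.  39.  36.] [451. 497.] fill 0.96 
lug_square_mid 0.75 [165. 271.  42.  38.] [306. 344.] fill 0.94 
lug_round1_mid 0.92 [273. 206.  19.  33.] [521.   3.] fill 0.91 
lug_round1_mid 0.27 [222. 204. 136.  77.] [523. 157.] fill 0.66 
lug_round1_mid 0.2 [208. 198.  21.  36.] [546. 211.] fill 0.84 
board 0.73 [224. 204. 140.  75.] [522. 157.] fill 0.63 [[464.0, 389.0], [657.0, 368.0], [593.0, -71.0], [404.0, -42.0]]
sander_table 0.88 [423. 186. 177. 108.] [ 575. -464.] fill 0.85 
sander_disc 0.81 [422. 186. 176. 109.] [ 575. -464.] fill 0.84 
sander_gauge 0.89 [422. 186. 177. 103.] [ 575. -464.] fill 0.85 
stick 0.76 [197. 129.  60.  16.] [773. 244.] fill 0.92 
can 0.95 [263. 119.  20.  36.] [808.  23.] fill 0.9 
square 0.61 [221. 272.  35.  26.] [315. 147.] fill 0.45 
si
[... 206 characters left out ...]
  29.  38.] [443. 509.] fill 0.92 
lug_round1_mid 0.91 [263. 211.  32.  24.] [517.   7.] fill 0.89 
board 0.69 [230. 242. 137.  99.] [517. 179.] fill 0.56 [[651.0, 365.0], [599.0, -120.0], [397.0, -36.0], [465.0, 408.0]]
sander_table 0.71 [330. 112. 135. 169.] [ 683. -538.] fill 0.35 
sander_disc 0.94 [331. 109. 131. 168.] [ 686. -535.] fill 0.33 
sander_gauge 0.62 [331. 110. 134. 170.] [ 686. -539.] fill 0.34 
sander_gauge 0.17 [229. 245. 138.  96.] [513. 184.] fill 0.6 
stick 0.89 [165. 209.  51.  38.] [773. 246.] fill 0.95 
can 0.9 [211. 164.  19.  49.] [839. -21.] fill 0.92 
square 0.79 [286. 284.  62.  33.] [277. 145.] fill 0.35 
square 0.61 [332. 110. 132. 169.] [ 683. -534.] fill 0.34
```

View pics/top0.png

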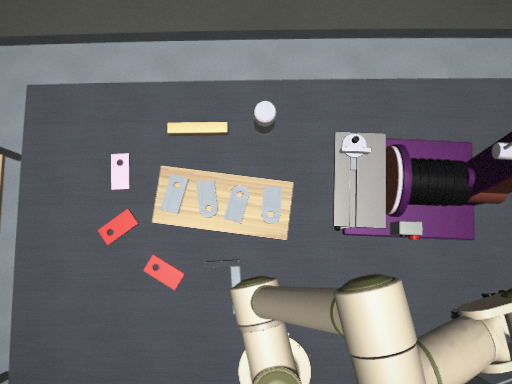

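View pics/side0.png

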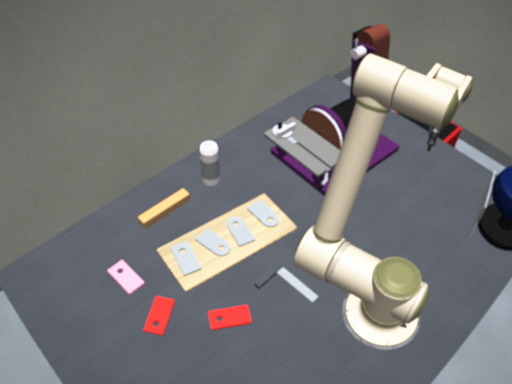

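Top view: on the board the lugs are at (175,194), (207,197), (237,203) and (272,204). The off-board look-alikes are pink at (120,171) and red at (118,227) and (164,272). The leftmost lug, (175,194), looks square at both ends. The sander table spans about (334,133) to (386,229). Next I'll check that lug in a crop and measure the table.

```bash
python3 - <<'E'
from h import *
f=grab_frame("top"); c=f["color"]
a=cv2.resize(c[160:245,150:300],None,fx=5,fy=5,interpolation=cv2.INTER_CUBIC)
b=cv2.resize(c[120:240,320:440],(425,425),interpolation=cv2.INTER_CUBIC)[:, :]
cv2.imwrite("pics/crop1.png",cv2.resize(np.vstack([cv2.resize(a,(600,340)),np.pad(cv2.resize(b,(260,260)),((0,0),(0,340),(0,0)))]),None,fx=1,fy=1)[:,:,::-1])
# table: grey region
p=[[334.5,133],[385.5,133.5],[385.5,228],[334.5,228]]
w=px2w(f,p,150);print(np.round(w,0)); print(w.mean(0),np.linalg.norm(np.diff(w,axis=0),axis=1))
t=c[180,350].astype(int);print(t)
m=(np.abs(c.astype(int)-t).max(2)<22).astype(np.uint8)
m=cv2.morphologyEx(m,cv2.MORPH_OPEN,np.ones((3,3)))
n,l,st,_=cv2.connectedComponentsWithStats(m); ys,xs=np.nonzero(l==l[180,350])
r=cv2.minAreaRect(np.float32(np.c_[xs,ys])+0);w=px2w(f,cv2.boxPoints(r),150);print(r,np.round(w),w.mean(0),np.linalg.norm(np.diff(w,axis=0),axis=1))
E
```

```text
[[ 716. -184.  150.]
 [ 713. -336.  150.]
 [ 433. -321.  150.]
 [ 435. -174.  150.]]
[ 574.52870132 -253.68246663  150.        ] [151.96273768 280.0750893  147.14165531]
[183 182 177]
((343.9999694824219, 178.99996948242188), (93.99998474121094, 19.999996185302734), 90.0) [[ 719. -183.  150.]
 [ 719. -242.  150.]
 [ 440. -230.  150.]
 [ 441. -172.  150.]] [ 579.86491095 -206.91710418  150.        ] [ 59.54871602 278.58409444  57.65227108]
```

View pics/crop1.png

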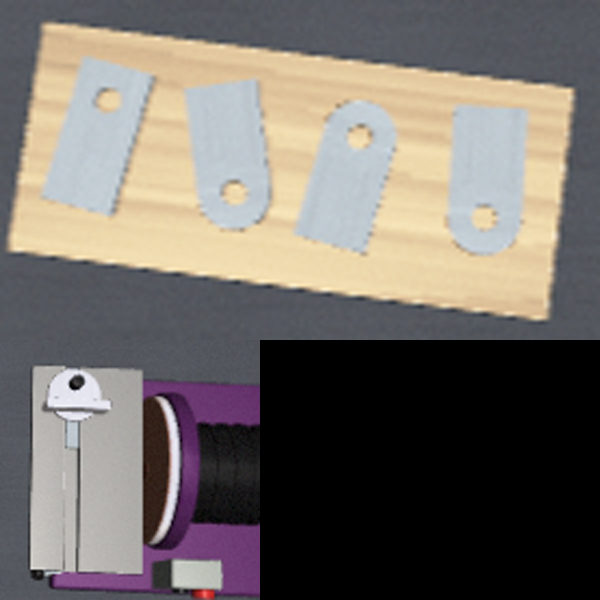

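The crop settles it: the lug at (175,194) has both ends square, and the other three each have one round end. It lies at about (557,318), and the table middle is at about (576,-253,150). I'll raise the arm, shut the fingers and travel across high.

Request:
move_arm(
  rows="0 0 -1 0 0 0 0;0 0 -1 0 0 0 0;0 0 -1 0 0 0 0;0 0 -1 0 0 0 0;0 0 -1 0 0 0 0;0.85 -1 0 0 0 0 0;0.85 -1 0 0 0 0 0;0.85 -1 0 0 0 0 0;0.85 -1 0 0 0 0 0;0.85 -1 0 0 0 0 0",
)

```text
t: 2.3
eef_pos: [265.3, -372.5, 331.4]
eef_rot: [3.069, 0.671, 0.0]
force: [0.6, 0.2, 0.2]
opening: 0.001
grasp_force: 0.0
```

Request:
move_arm(
  rows="0.85 -1 0 0 0 0 0;0.85 -1 0 0 0 0 0;0.85 -1 0 0 0 0 0;0.85 -1 0 0 0 0 0;0.85 -1 0 0 0 0 0;0.85 -1 0 0 0 0 0;0.85 -1 0 0 0 0 0;0.85 -1 0 0 0 0 0;0.85 -1 0 0 0 0 0;0.85 -1 0 0 0 0 0",
)

```text
t: 3.55
eef_pos: [336.1, -119.4, 331.4]
eef_rot: [3.069, 0.671, 0.0]
force: [-0.4, -0.6, -0.3]
opening: 0.002
grasp_force: 0.0
```

Request:
move_arm(
  rows="0.85 -1 0 0 0 0 0;0.85 -1 0 0 0 0 0;0.85 -1 0 0 0 0 0;0.85 -1 0 0 0 0 0;0.85 -1 0 0 0 0 0;0.85 -1 0 0 0 0 0;0.85 -1 0 0 0 0 0;0.85 -1 0 0 0 0 0;0.85 -1 0 0 0 0 0;0 0 0 0 0 0 0",
)

```text
t: 4.8
eef_pos: [399.7, 108.0, 331.2]
eef_rot: [-3.068, -0.675, 0.0]
force: [0.5, -0.2, -0.1]
opening: 0.001
grasp_force: 0.0
```

Request:
move_arm(
  rows="0.96 -0.52 0 0 0 0 0;0.96 -0.52 0 0 0 0 0;0.96 -0.52 0 0 0 0 0;0.96 -0.52 0 0 0 0 0;0.96 -0.52 0 0 0 0 0;0.96 -0.52 0 0 0 0 0;0.96 -0.52 0 0 0 0 0;0.96 -0.52 0 0 0 0 0;0.96 -0.52 0 0 0 0 0;0.96 -0.52 0 0 0 0 0",
)

```text
t: 6.05
eef_pos: [531.4, 281.2, 331.4]
eef_rot: [3.069, 0.67, -0.0]
force: [-0.4, -0.6, 0.1]
opening: 0.0
grasp_force: 0.0
```

Request:
move_arm(
  rows="0.96 -0.52 0 0 0 0 0;0.96 -0.52 0 0 0 0 0;0 0 1 0 0 0 0;0 0 1 0 0 0 0;0 0 1 0 0 0 0;0 0 1 0 0 0 0;0 0 1 0 0 0 0;0 0 1 0 0 0 0;0 0 1 0 0 0 0;0 0 0 0 0 0 0",
)

```text
t: 7.3
eef_pos: [556.7, 315.4, 190.1]
eef_rot: [3.069, 0.67, -0.005]
force: [0.4, -0.1, 0.4]
opening: -0.002
grasp_force: 0.0
```

```bash
python3 - <<'E'
from h import *
s=read_state();print(s["t"],s["eef_pos"],s["q"])
f=grab_frame("wrist");c=f["color"].copy()
for m in masks_of(f,"lug_square_mid")[:3]:
    ys,xs=np.nonzero(m["mask"]);r=cv2.minAreaRect(np.float32(np.c_[xs,ys]));print(m["score"],m["box"],px2w(f,[r[0]],22))
u=w2px(f,[[557,318,22]])[0];cv2.circle(c,(int(u[0]),int(u[1])),4,(255,0,0),1)
cv2.imwrite("pics/w1.png",c[:,:,::-1])
E
```

```text
7.3 [556.74102896 315.42078473 190.12344461] [ 3.30869878e-01  5.70192983e-01  1.09205756e+00 -2.09555668e-04
  1.48259678e+00  1.47151001e+00]
0.95 [127.0, 320.0, 73.1, 64.7] [[329.21786527 367.4899489   22.        ]]
0.72 [253.4, 163.0, 128.6, 128.8] [[558.47437553 315.01614013  22.        ]]
0.7 [55.9, 179.3, 111.8, 73.3] [[463.24792124 490.17092508  22.        ]]
```

View pics/w1.png

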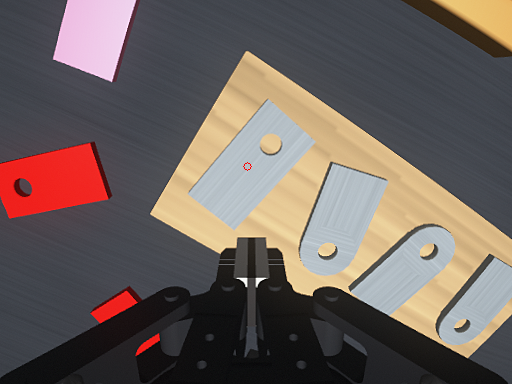

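The wrist view shows the grey lug, square at both ends with its hole at (270,144), under the marked aim (247,166). It measures (558,315), and the tool is at (557,315). I'll go down to about 27 mm above it and hold.

Request:
move_arm(
  rows="0 0 1 0 0 0 0;0 0 1 0 0 0 0;0 0 1 0 0 0 0;0 0 1 0 0 0 0;0 0 1 0 0 0 0;0 0 1 0 0 0 0;0 0 1 0 0 0 0;0 0 0 0 0 0 0;0 0 0 0 0 0 0;0 0 0 0 0 0 0",
)

```text
t: 8.65
eef_pos: [557.7, 316.6, 52.6]
eef_rot: [-3.069, -0.671, -0.003]
force: [-0.0, 0.7, -0.4]
opening: 0.001
grasp_force: 0.0
```

Request:
move_arm(
  rows="0 0 0 0 0 0 0;0 0 0 0 0 0 0;0 0 0 0 0 0 0;0 0 0 0 0 0 0;0 0 0 0 0 0 0;0 0 0 0 0 0 0;0 0 0 0 0 0 0;0 0 0 0 0 0 0;0 0 0 0 0 0 0;0 0 0 0 0 0 0",
)

```text
t: 9.9
eef_pos: [557.2, 316.4, 51.3]
eef_rot: [3.069, 0.671, -0.0]
force: [-0.6, -0.1, 0.5]
opening: -0.002
grasp_force: 0.0
```

Request:
move_arm(
  rows="0 0 0 0 0 0 0;0 0 0 0 0 0 0;0 0 0 0 0 0 0;0 0 0 0 0 0 0;0 0 0 0 0 0 0;0 0 0 0 0 0 0;0 0 0 0 0 0 0;0 0 0 0 0 0 0;0 0 0 0 0 0 0;0 0 0 0 0 0 0",
)

```text
t: 11.15
eef_pos: [557.2, 316.4, 51.3]
eef_rot: [3.069, 0.671, -0.0]
force: [-0.4, -0.7, -0.0]
opening: -0.0
grasp_force: 0.0
```

Held for over 2.5 s. Now straight up and across to the sander.

Request:
move_arm(
  rows="0 0 -1 0 0 0 0;0 0 -1 0 0 0 0;0 0 -1 0 0 0 0;0 0 -1 0 0 0 0;0 0 -1 0 0 0 0;0 0 -1 0 0 0 0;0 0 -1 0 0 0 0;0 0 -1 0 0 0 0;0 0 -1 0 0 0 0;0 0 -1 0 0 0 0",
)

```text
t: 12.4
eef_pos: [557.1, 316.4, 252.0]
eef_rot: [3.069, 0.671, -0.0]
force: [-0.0, 0.4, 0.2]
opening: 0.002
grasp_force: 0.0
```

Request:
move_arm(
  rows="0 0 -1 0 0 0 0;0 0 -1 0 0 0 0;0 0 -1 0 0 0 0;0 0 -1 0 0 0 0;-0.41 0.97 0 0 0 0 0;-0.41 0.97 0 0 0 0 0;-0.41 0.97 0 0 0 0 0;-0.41 0.97 0 0 0 0 0;-0.41 0.97 0 0 0 0 0;-0.41 0.97 0 0 0 0 0",
)

```text
t: 13.65
eef_pos: [561.1, 188.6, 331.3]
eef_rot: [-3.069, -0.671, 0.0]
force: [0.2, 0.3, 0.1]
opening: -0.002
grasp_force: 0.0
```

Request:
move_arm(
  rows="-0.41 0.97 0 0 0 0 0;-0.41 0.97 0 0 0 0 0;-0.41 0.97 0 0 0 0 0;-0.41 0.97 0 0 0 0 0;-0.41 0.97 0 0 0 0 0;-0.41 0.97 0 0 0 0 0;-0.41 0.97 0 0 0 0 0;-0.41 0.97 0 0 0 0 0;-0.41 0.97 0 0 0 0 0;-0.41 0.97 0 0 0 0 0",
)

```text
t: 14.9
eef_pos: [567.6, -21.8, 331.3]
eef_rot: [-3.069, -0.671, -0.0]
force: [0.2, -0.5, -0.5]
opening: -0.001
grasp_force: 0.0
```

Request:
move_arm(
  rows="-0.41 0.97 0 0 0 0 0;-0.41 0.97 0 0 0 0 0;-0.41 0.97 0 0 0 0 0;-0.41 0.97 0 0 0 0 0;-0.41 0.97 0 0 0 0 0;-0.41 0.97 0 0 0 0 0;-0.41 0.97 0 0 0 0 0;-0.41 0.97 0 0 0 0 0;0 0 0 0 0 0 0;0 0 0 0 0 0 0",
)

```text
t: 16.15
eef_pos: [572.8, -188.6, 331.4]
eef_rot: [-3.069, -0.672, -0.0]
force: [-0.2, 1.1, 0.8]
opening: -0.001
grasp_force: 0.0
```

```bash
python3 - <<'E'
from h import *
s=read_state();print(s["t"],s["eef_pos"],s["q"])
f=grab_frame("wrist");c=f["color"].copy()
u=w2px(f,[[576,-253,150],[716,-184,150],[713,-336,150],[433,-321,150],[435,-174,150]])
print(u)
for p in u: cv2.circle(c,(int(p[0]),int(p[1])),4,(255,0,0),1)
cv2.imwrite("pics/w2.png",c[:,:,::-1])
E
```

```text
16.15 [ 572.80914076 -188.61474198  331.35885941] [-5.14292424e-01  4.36319499e-01  9.25608413e-01  2.37908400e-04
  1.77974582e+00  6.25558344e-01]
[[309.14614913 188.16661484]
 [312.47385544  21.83284434]
 [448.73265561  99.98597752]
 [302.93826046 316.5532662 ]
 [186.53029156 269.82629334]]
```

View pics/w2.png

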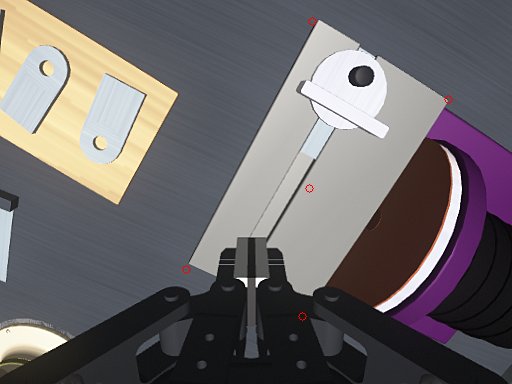

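The wrist view matches the measured table: its corners fall on the circles and the middle is at (309,188), with the gauge above it and the disc to the right. I'll centre over the middle and, while still high, turn the hand so its wide side lies along the disc.

Request:
move_arm(
  rows="-0.4 0.99 0 0 0 0 0;-0.4 0.99 0 0 0 0 0;-0.4 0.99 0 0 0 0 0;0 0 0 0 0 -1 0;0 0 0 0 0 -1 0;0 0 0 0 0 -1 0;0 0 0 0 0 -1 0;0 0 0 0 0 -1 0;0 0 0 0 0 -1 0;0 0 0 0 0 -1 0",
)

```text
t: 17.45
eef_pos: [575.7, -254.2, 331.1]
eef_rot: [-2.622, -1.73, 0.0]
force: [-0.3, -0.4, -0.2]
opening: 0.001
grasp_force: 0.0
```

Request:
move_arm(
  rows="0 0 0 0 0 -1 0;0 0 0 0 0 -1 0;0 0 0 0 0 -1 0;0 0 0 0 0 -1 0;0 0 1 0 0 0 0;0 0 1 0 0 0 0;0 0 1 0 0 0 0;0 0 0 0 0 0 0;0 0 0 0 0 0 0;0 0 0 0 0 0 0",
)

```text
t: 18.7
eef_pos: [576.0, -253.2, 272.3]
eef_rot: [2.207, 2.233, 0.0]
force: [-0.1, 0.2, -0.2]
opening: 0.002
grasp_force: 0.0
```

Request:
move_arm(
  rows="0 0 1 0 0 0 0;0 0 1 0 0 0 0;0 0 1 0 0 0 0;0 0 1 0 0 0 0;0 0 0.5 0 0 0 0;0 0 0 0 0 0 0;0 0 0 0 0 0 0;0 0 0 0 0 0 0;0 0 0 0 0 0 0;0 0 0 0 0 0 0",
)

```text
t: 19.95
eef_pos: [575.8, -252.9, 181.5]
eef_rot: [2.208, 2.234, 0.0]
force: [-0.5, 0.4, -0.6]
opening: -0.004
grasp_force: 0.0
```

Request:
move_arm(
  rows="0 0 0 0 0 0 0;0 0 0 0 0 0 0;0 0 0 0 0 0 0;0 0 0 0 0 0 0;0 0 0 0 0 0 0;0 0 0 0 0 0 0;0 0 0 0 0 0 0;0 0 0 0 0 0 0;0 0 0 0 0 0 0;0 0 0 0 0 0 0",
)

```text
t: 21.2
eef_pos: [575.8, -252.8, 181.3]
eef_rot: [-2.208, -2.235, 0.0]
force: [0.7, -0.1, -0.7]
opening: 0.001
grasp_force: 0.0
```

Request:
move_arm(
  rows="0 0 0 0 0 0 0;0 0 0 0 0 0 0;0 0 0 0 0 0 0;0 0 0 0 0 0 0;0 0 0 0 0 0 0;0 0 0 0 0 0 0;0 0 0 0 0 0 0;0 0 0 0 0 0 0;0 0 0 0 0 0 0;0 0 0 0 0 0 0",
)

```text
t: 22.45
eef_pos: [575.8, -252.8, 181.3]
eef_rot: [2.208, 2.235, 0.0]
force: [0.1, 0.3, 0.1]
opening: 0.002
grasp_force: 0.0
```

```bash
python3 - <<'E'
from h import *
a=grab_frame("side")["color"][30:230,220:440];b=grab_frame("top")["color"][100:300,290:510]
cv2.imwrite("pics/end.png",cv2.resize(np.hstack([a,b]),None,fx=1.8,fy=1.8)[:,:,::-1])
E
```

```text
(no output)
```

View pics/end.png

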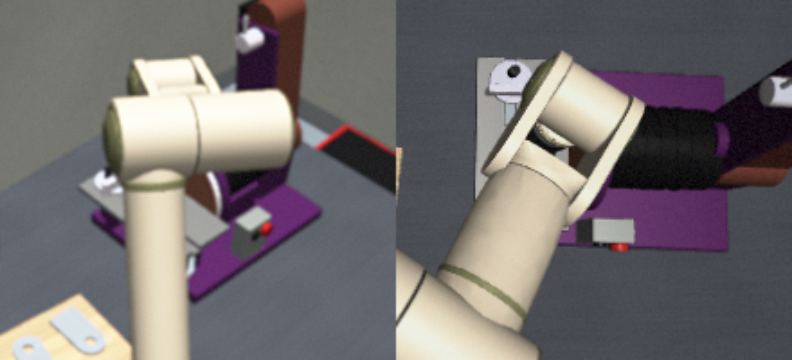

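The side crop has the arm hiding the hand over the sander table, and the top crop shows the wrist above the table with everything undisturbed. Measured force is near zero, and the hand has held for more than 2 s.

```bash
python3 -c "from bench import *;print(finish_job())"
```

```text
the job is handed in; nothing more can be done
None
```

The hand pointed first at the square-ended lug (about 29 mm above it), then at the middle of the sander table (about 31 mm above it), over 2 s each; force readings stayed near zero, nothing appears to have been touched or moved, and I handed the job in at about 22.5 s with the hand still over the table.

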